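Show the bottom of a sample vial to the inspection camera

TASK

Pull the black-capped sample vial straight up out of the blue rack and finish holding it still in the air before the tilted inspection camera, its foot 12 cm in front of the lens glass and centred on the lens axis, its bottom square to the lens and its cap pointing away. The program ends while the gripper still holds the vial there; leave the rack, the white-capped vial and the other things where they stand, and do not touch the camera.

Things in the scene. Friction and masses are not known exactly. Their poses are not given: they have to be found in the camera images.
- black_vial: closed glass sample vial with a black cap, the one to show; 22 mm in diameter, 56 mm high, 22 g (mass varies); the glass, 48 mm high, can be gripped, the cap above it cannot. Stands upright in one of the rack's three holes, so its upper 36 mm project above the rack. Origin at the centre of its foot, z up through the cap.
- white_vial: bystander: the same vial with a white cap, upright in another hole of the rack, to be left there; origin at the centre of its foot, z up through the cap
- vial_rack: blue plastic block, 50 (x) x 170 (y) x 24 mm high, loose, 0.5 kg, with three holes 24 mm wide and 20 mm deep in a row along its y, 56 mm apart, one in the middle, one of them empty. Stands on the desk or on the white card and tissue, 1 to 2 mm thick, that cover its right part. Origin at the centre of its underside, z up. Grip a vial across the row (along the rack's x).
- inspection_camera: fixed grey box camera, black lens with dark green glass, round aluminium ring light, between two cheeks on a dark 90 x 85 mm base; 126 mm high. Origin on the desk, 8 mm toward the lens side from the base's centre; z up, y level and across its picture. It looks up, leaning 25 degrees from vertical toward its own -x (roughly toward the robot, yaw -0.1 to 0.6 rad).
- lens (a point): centre of the lens front glass, at (-8, 0, 115) mm in the inspection_camera frame. Its z axis is the viewing direction (out of the lens), its y axis is the camera's level y axis across the picture.
- focus (a point): the point in the air where the centre of the vial's foot must be held: on the lens axis 120 mm in front of the lens glass, at (-59, 0, 224) mm in the inspection_camera frame. Same axes as the lens: when presented, the vial's z axis (foot to cap) points along this z axis; its turn about that axis does not matter.
- petri_dish: bystander: open clear dish with green crumbs, 60 mm wide, 12 mm high; origin under its centre
- bronze_brooch: bystander: long green bronze brooch with an arched bow, 50 x 179 x 29 mm, lying on the desk behind the work; origin under its middle, y along its length

How it is judged:
On the way:
1. the black-capped vial is lifted clear of the rack (height (world z) of black_vial above 0.05 m and contact force between black_vial and vial_rack below 0.05 N and contact force between the fingers and black_vial above 1 N), for 0.2 s.
At the end, for the whole second after the job is handed in: The gripper holds the black-capped vial still: foot centre within 20 mm of the focus, axis along the lens axis within 0.2 rad, cap away from the lens; it touches neither rack nor camera; rack flat and white vial upright within 30 mm of their places (distance between black_vial and focus below 0.02 m and angle between the z axis of black_vial and the z axis of focus, either way round below 0.2 rad and angle between black_vial's own z axis and vertical below 1 rad and contact force between the fingers and black_vial above 1 N and contact force between black_vial and inspection_camera below 0.1 N and contact force between black_vial and vial_rack below 0.1 N and linear speed of black_vial below 0.02 m/s and distance of each of vial_rack, white_vial from where it was at the start of the episode below 0.03 m and angle between vial_rack's own z axis and vertical below 0.1 rad and angle between white_vial's own z axis and vertical below 0.2 rad); the arm keeps its last pose, push and grip.
It fails at once if the camera is touched by the arm, the fingers or the vial (contact force between any of the arm, the fingers, black_vial and inspection_camera above 1 N).
It fails at once if the dish or the brooch is moved by more than 20 mm (distance of any of petri_dish, bronze_brooch from where it was at the start of the episode above 0.02 m).
It fails at once if the rack or the white-capped vial is moved by more than 30 mm (distance of any of vial_rack, white_vial from where it was at the start of the episode above 0.03 m).
It also fails if it takes over 32 s, if anything falls off the work surface, if the arm or the gripper's body presses on something with over 40 N, if the wrist force passes 120 N, or if a joint passes its speed limit or range.

ROBOT

A 6-joint arm with a two-finger parallel gripper is mounted at the origin on a cart in front of the work surface, level with it; the furniture and walls round the work are solid. World frame = base frame: x ahead of the robot, y to its left, z up, the work surface at z = 0. Lengths are in m, angles in rad, forces in N, time in s.
With the tool pointing down it reaches from about 0.35 to 0.925 m from the base axis. Payload 6.4 kg.
Tool frame: the origin (TCP) lies midway between the tips of the shut fingers; the grasp point (between the pads) lies 19 mm behind it (tcp_to_grasp is the z of the grasp point in the tool frame, in m); z points along the fingers, y is the line along which they close (so a half turn about z gives the same grasp; the last joint's range is limited). The gripper opens to 85 mm and grips with 20 to 120 N. Pads are 22 mm wide; open, the fingers measure 114 mm over their backs; the gripper's body (76 mm by 85 mm) begins 54 mm behind the grasp point. The pads swing forward as they close: fully open they stand 13 mm farther back than shut.
Start: joints at [-1.507, 0.245, 1.558, -0, 1.339, -0.174], TCP at [0.153, -0.632, 0.231] pointing down, gripper open.
Joint ranges: [-3.13, 3.13], [-1.02, 2.26], [0.13, 2.54], [-0.95, 4.09], [0.21, 2.88], [-2.74, 2.74]. Speed limits (rad/s): [2.57, 2.57, 3.14, 3.14, 3.14, 3.14].

INTERFACE

Orientations are given as a unit quaternion [x, y, z, w].
In Python, from rig import * gives the robot as it stands. Calls block until the motion is done:
- goto(position, orientation): joint-space move of the TCP to a pose.
- move_linear(position, velocity=0.15, rot=None, until_force=None): straight line of the TCP; rot=None keeps the orientation; velocity is the mean speed in m/s. With until_force (N) it stops when the force on the tool has changed by that much, and returns True; else False.
- set_joints(angles): joint-space move.
- grip(opening, force=None): finger opening in m; force is the grip in N (None keeps the last); returns when the fingers have stopped.
- sleep(seconds).
- ik(position, orientation): joint angles nearest the present ones, or None.
- get_state(): the state.
- read_camera(name): name is "scene" or "top" or "wrist"; returns a dict with "frame" (420x560x3 uint8, red, green, blue), "fovy" (degrees; the focal length in pixels is half the picture's height over the tangent of half this angle, whatever the lens; pixels are square), "cx", "cy" (the principal point, pixels), "dist_coeffs" ([k1, k2, p1, p2, k3] as OpenCV has them; the pictures are not rectified), "eye" and "orientation" of the camera in the world. Camera axes: x right, y down, z forward; pixel columns grow to the right and rows downward; lengths in m; the calibration is good to about 2 mm. A picture is of the moment at which its call begins. There is no depth.
A pose or a line that the arm cannot do raises Unreachable and nothing moves.
- sign_off(): hands the job in; it is judged then, once.
Trained networks look in the newest picture that a camera, given by its name, has taken for a name from the list of things; names that differ only in an ending like _2 or _b are one class to them, and where a whole thing is asked for, a point or a joint stands for the part that bears it (a point fixed in the world has none). Each returns a list of dicts, best first, with "confidence" (0 to 1); they miss things now and then, are a little off and sometimes report something else, mostly with a low value. They report only what shows in the picture. A call takes as long as a camera call.
- cut_out(query, camera): "mask" (420x560 bool, what is visible of it) and "at" ([column, row] in pixels, amid what is visible of it).
The state is a dict: "time": time; "joint_pos": joint angles; "dq": joint speeds; "effort": joint torques, N m; "tcp_pos": TCP position; "ee_rot": TCP orientation; "ft_force": force on the tool from outside, world axes, zero at the start; "ft_torque": the same for the moment, N m; "finger_gap": finger opening in m; "finger_force": force on a finger pad.
Only numpy, scipy, OpenCV 4.12 (cv2) and the standard library are available. Lean on these libraries where they do the work, as an engineer would, in place of code of your own. Each camera call takes 0.05 s, during which the arm holds its last target. There are 200 camera calls.

## Working session

There is one attempt and no reset: what is moved stays moved. The work goes in short steps, each a Python script; the robot and the scene stay as the last script left them, time stands still between calls to the robot, and variables do not carry over. Pictures are saved under pics/ and viewed, at most 10 in all, crops included, and the job is handed in when it is done.

```bash
mkdir -p pics; ls; cat > h.py <<'E'
from rig import *
import numpy as np, cv2
from scipy.spatial.transform import Rotation as R
def K(c):
    f=210/np.tan(np.radians(c["fovy"])/2)
    return np.array([[f,0,c["cx"]],[0,f,c["cy"]],[0,0,1]]),np.array(c["dist_coeffs"],float)
def ray(c,p):
    k,d=K(c); q=cv2.undistortPoints(np.array([[p]],float),k,d)[0,0]
    v=R.from_quat(c["orientation"]).apply([q[0],q[1],1]); return np.array(c["eye"]),v/np.linalg.norm(v)
def onz(c,p,z):
    e,v=ray(c,p); return e+v*(z-e[2])/v[2]
def proj(c,P):
    k,d=K(c); r=R.from_quat(c["orientation"]).inv(); P=np.atleast_2d(P)-c["eye"]
    return cv2.projectPoints(r.apply(P).reshape(-1,1,3),np.zeros(3),np.zeros(3),k,d)[0][:,0]
def tri(rs):
    A=sum(np.eye(3)-np.outer(v,v) for e,v in rs); b=sum((np.eye(3)-np.outer(v,v))@e for e,v in rs)
    return np.linalg.solve(A,b)
E
python3 - <<'E'
from h import *
print(get_state()["time"])
for n in ["scene","top"]:
    c=read_camera(n); cv2.imwrite(f"pics/{n}0.png",c["frame"][:,:,::-1]); print(n,c["eye"],c["orientation"],c["fovy"])
    for q in ["black_vial","white_vial","vial_rack","inspection_camera","lens","petri_dish","bronze_brooch"]:
        for o in cut_out(q,n)[:2]: print(n,q,round(o["confidence"],2),o["at"],int(o["mask"].sum()))
E
```

```text
pics
rig.py
0.0
scene [ 0.30666255 -0.65124835  0.58080711] [ 0.83032549 -0.22208332  0.12148339 -0.49646789] 50.95370111899291
scene black_vial 0.76 [291.7, 292.3] 197
scene white_vial 0.56 [301.9, 312.5] 241
scene vial_rack 0.83 [299.9, 338.6] 1796
scene inspection_camera 0.69 [236.8, 250.2] 1951
scene lens 0.59 [234.9, 248.4] 1820
scene petri_dish 0.61 [285.6, 220.6] 272
scene bronze_brooch 0.97 [360.6, 295.7] 897
top [0.52880899 0.03300116 1.00054109] [ 0.70586079 -0.70535013  0.04335062 -0.04860523] 56.55923484710228
top black_vial 0.66 [327.9, 227.6] 70
top black_vial 0.37 [217.9, 170.8] 463
top vial_rack 0.87 [350.7, 236.9] 1279
top inspection_camera 0.71 [249.3, 236.1] 1116
top lens 0.64 [249.0, 237.6] 1291
top petri_dish 0.83 [214.7, 169.8] 429
top bronze_brooch 0.92 [343.9, 173.1] 624
```

```bash
python3 - <<'E'
import cv2
a=cv2.imread("pics/scene0.png")[190:390,180:430]; b=cv2.imread("pics/top0.png")[140:290,180:400]
cv2.imwrite("pics/s1.png",cv2.resize(a,(750,600),interpolation=3)); cv2.imwrite("pics/t1.png",cv2.resize(b,None,fx=3.6,fy=3.6,interpolation=3))
E
```

```text
(no output)
```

View pics/s1.png

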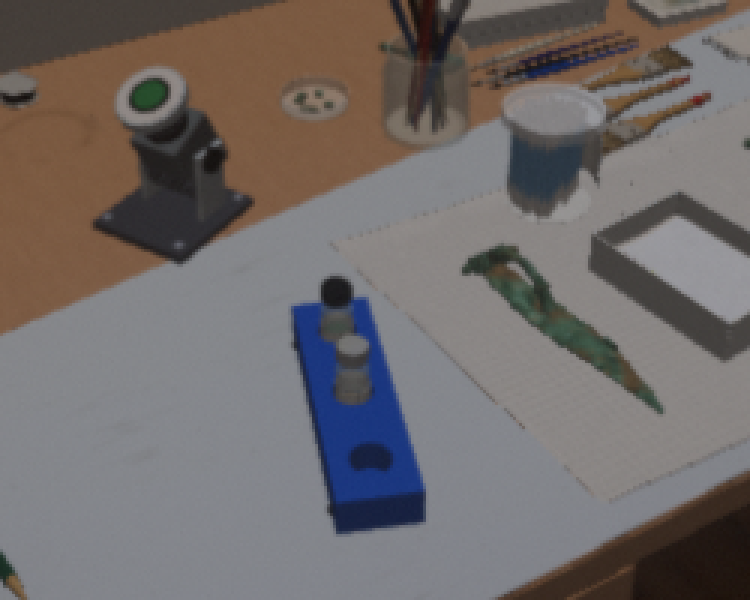

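View pics/t1.png

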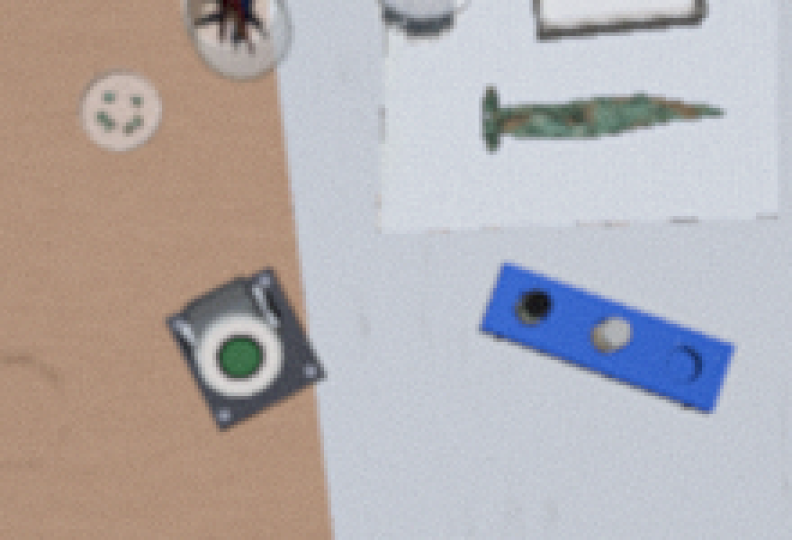

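```bash
cat > m.py <<'E'
from h import *
import json
C={n:read_camera(n) for n in ["scene","top"]}
t,s=C["top"],C["scene"]
def cen(m,box):
    z=np.zeros_like(m); x0,x1,y0,y1=box; z[y0:y1,x0:x1]=m[y0:y1,x0:x1]; n,l,st,ce=cv2.connectedComponentsWithStats(z.astype(np.uint8)); i=1+np.argmax(st[1:,4]); return ce[i],st[i,4],l==i
def hsv(c): return cv2.cvtColor(c["frame"],cv2.COLOR_RGB2HSV)
gr=lambda c:(abs(hsv(c)[:,:,0].astype(int)-62)<15)&(hsv(c)[:,:,1]>100)
a,na,_=cen(gr(t),(230,265,225,255)); b,nb,_=cen(gr(s),(215,245,205,240))
L=tri([ray(t,a),ray(s,b)]); print("lens",a,na,b,nb,L.round(4),onz(t,a,.115).round(4))
bk=lambda c:c["frame"].max(2)<60
a,na,_=cen(bk(t),(320,336,215,235)); b,nb,_=cen(bk(s),(283,303,278,298))
V=tri([ray(t,a),ray(s,b)]); print("cap",a,na,b,nb,V.round(4),"expect z ~.056-.062")
bl=(abs(hsv(t)[:,:,0].astype(int)-110)<15)&(hsv(t)[:,:,1]>120)
_,n,m=cen(bl,(300,400,200,270)); 
r=cv2.boxPoints(cv2.minAreaRect(np.argwhere(m)[:,::-1].astype(np.float32))); P=np.array([onz(t,p,.025) for p in r])
print("rack",P.round(4),[np.linalg.norm(P[i]-P[i-1]).round(4) for i in range(4)],P.mean(0))
i=max(range(4),key=lambda i:np.linalg.norm(P[i]-P[i-1])); d=P[i]-P[i-1]; d=d/np.linalg.norm(d)*np.sign(d[1]); print("rack y",d,"end hole",P.mean(0)+.056*d)
q=np.array([[168,318],[270,268],[325,378],[222,430]])/3.6+[180,140]; B=np.array([onz(t,p,.008) for p in q])
print("base",B.round(4),[np.linalg.norm(B[i]-B[i-1]).round(4) for i in range(4)],B.mean(0)); 
for u in (B[1]-B[2],B[0]-B[3]): print("yaw",np.arctan2(u[1],u[0]))
for u in (B[0]-B[1],B[3]-B[2]): print("yaw",np.arctan2(-u[0],u[1]))
E
python3 m.py
```

```text
lens [246.2962963  238.65432099] 81 [229.26865672 221.11940299] 67 [0.5904 0.1181 0.1162] [0.5887 0.1188 0.115 ]
cap [328.4516129  224.29032258] 31 [291.54320988 287.17283951] 81 [ 0.6297 -0.0755  0.0564] expect z ~.056-.062
rack [[ 0.6143 -0.0394  0.025 ]
 [ 0.6606 -0.0566  0.025 ]
 [ 0.6022 -0.2148  0.025 ]
 [ 0.5568 -0.1968  0.025 ]] [np.float64(0.1676), np.float64(0.0494), np.float64(0.1686), np.float64(0.0489)] [ 0.60844553 -0.12691639  0.025     ]
rack y [ 0.34615407  0.93817768 -0.        ] end hole [ 0.62783016 -0.07437844  0.025     ]
base [[0.6223 0.1797 0.008 ]
 [0.6581 0.1077 0.008 ]
 [0.5799 0.0681 0.008 ]
 [0.5434 0.1402 0.008 ]] [np.float64(0.0882), np.float64(0.0804), np.float64(0.0877), np.float64(0.0808)] [0.60091203 0.12392579 0.008     ]
yaw 0.468524669475062
yaw 0.4640163488951322
yaw 0.461206644656731
yaw 0.4680368928934011
```

```bash
cat > plan.py <<'E'
from h import *
RX=np.array([.9382,-.3462,0]); V=np.array([.6287,-.075]); yaw=.466
zv=np.array([-np.sin(np.radians(25))*np.cos(yaw),-np.sin(np.radians(25))*np.sin(yaw),np.cos(np.radians(25))])
lens=np.array([.589,.118,.1152]); focus=lens+.12*zv
def quats(axis,ydir):
    out=[]
    for s in (1,-1):
        z=-axis; y=s*ydir; y=y-z*(y@z); y/=np.linalg.norm(y); out.append(R.from_matrix(np.c_[np.cross(y,z),y,z]).as_quat())
    return out
E
python3 - <<'E'
from plan import *
for i,q in enumerate(quats(np.array([0,0,1.]),RX)):
    print(i,[None if j is None else np.round(j,2) for j in (ik([*V,.2],q),ik([*V,.03],q))])
for a in range(0,180,30):
    for i,q in enumerate(quats(zv,R.from_euler('z',a,degrees=True).apply(RX))):
        j=ik(focus+.025*zv,q); print("final",a,i,None if j is None else np.round(j,2))
E
```

```text
0 [array([-0.3 ,  0.23,  1.63, -0.  ,  1.28,  0.06]), array([-0.3 ,  0.45,  1.7 , -0.  ,  0.99,  0.06])]
1 [None, None]
final 0 0 [-0.16 -0.27  2.08  0.3   0.99  0.12]
final 0 1 None
final 30 0 [-0.16 -0.27  2.08  0.3   0.99 -0.43]
final 30 1 [-0.16 -0.27  2.08  0.3   0.99  2.71]
final 60 0 [-0.16 -0.27  2.08  0.3   0.99 -1.  ]
final 60 1 [-0.16 -0.27  2.08  0.3   0.99  2.14]
final 90 0 [-0.16 -0.27  2.08  0.3   0.99 -1.55]
final 90 1 [-0.16 -0.27  2.08  0.3   0.99  1.59]
final 120 0 [-0.16 -0.27  2.08  0.3   0.99 -2.05]
final 120 1 [-0.16 -0.27  2.08  0.3   0.99  1.09]
final 150 0 [-0.16 -0.27  2.08  0.3   0.99 -2.53]
final 150 1 [-0.16 -0.27  2.08  0.3   0.99  0.61]
```

```bash
python3 - <<'E'
from plan import *
q=quats(np.array([0,0,1.]),RX)[0]
goto([*V,.2],q)
c=read_camera("wrist"); f=c["frame"].copy()
o=cut_out("black_vial","wrist")[:2]
for x in o: print(x["confidence"],x["at"],x["mask"].sum(),onz(c,x["at"],.055))
for z,col in ((.061,(255,0,0)),(.0535,(0,255,0)),(.025,(255,255,0))):
    a=np.linspace(0,6.28,40); r=.012 if z==.025 else .011
    P=np.c_[V[0]+r*np.cos(a),V[1]+r*np.sin(a),0*a+z]
    for p in proj(c,P): cv2.circle(f,tuple(int(v) for v in p),1,col,-1)
cv2.imwrite("pics/w1.png",f[:,:,::-1]); print(get_state()["time"],get_state()["tcp_pos"])
E
```

```text
0.82 [286.4, 194.0] 534 [ 0.63354597 -0.07308287  0.055     ]
3.5917 [ 0.62865329 -0.07579618  0.20002737]
```

View pics/w1.png

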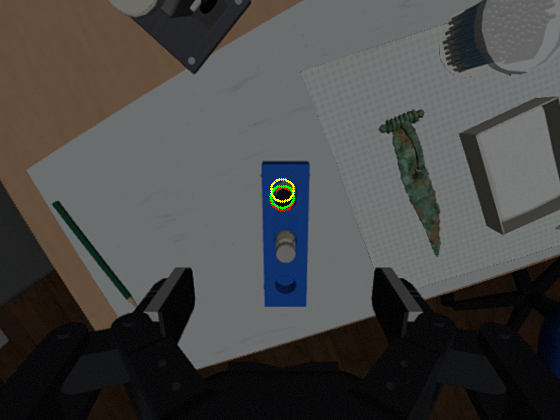

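```bash
python3 - <<'E'
from plan import *
p=np.array([*(V+.002*RX[:2]),.2])
grip(.06)
p[2]=.09; move_linear(p,.15)
p[2]=.030; print("hit",move_linear(p,.05,until_force=6), get_state()["tcp_pos"])
g=grip(0,40); s=get_state(); print(s["finger_gap"],s["finger_force"],s["ft_force"],s["tcp_pos"])
p[2]=.10; move_linear(p,.06)
s=get_state(); print(s["finger_gap"],s["finger_force"],s["ft_force"],s["time"],s["tcp_pos"])
p[2]=.22; move_linear(p,.15)
for n in("wrist","scene"):
    c=read_camera(n); f=c["frame"]
    if n=="scene": f=cv2.resize(f[150:350,180:430],(750,600),interpolation=3)
    cv2.imwrite(f"pics/{n}2.png",f[:,:,::-1])
print(get_state()["finger_gap"])
E
```

```text
hit False [ 0.63091862 -0.07576322  0.03046737]
0.019605963578119275 39.13648545742035 [-0.52756369 -0.19772024  2.21601537] [ 0.63076052 -0.07573552  0.03027487]
0.019531377251420977 39.04193580150604 [-0.22253146 -0.10496618 -0.83110813] 7.9583 [ 0.63019457 -0.07558862  0.0993879 ]
0.019616580839946857
```

View pics/scene2.png

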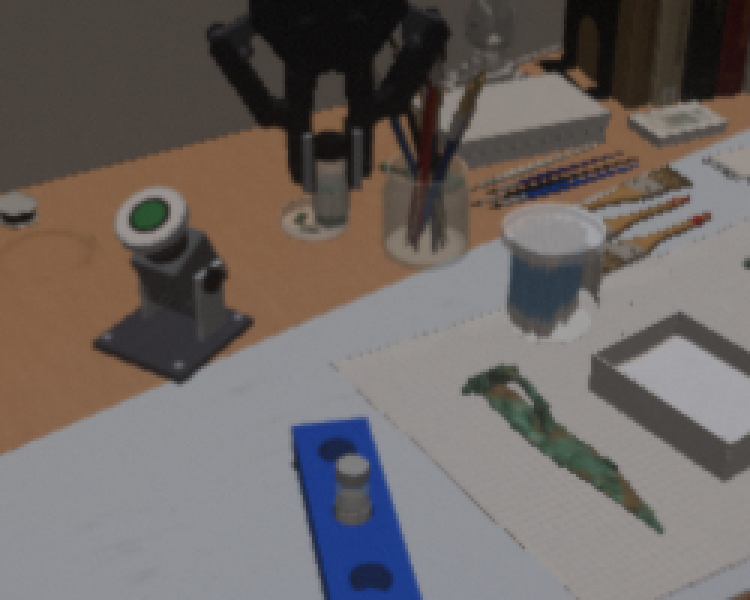

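The vial is out of the rack, held upright by its glass between the pads (about 330,180 in the crop). The rack and the white-capped vial haven't moved. Next I'll move it to the lens.

```bash
python3 - <<'E'
from plan import *
q=quats(zv,RX)[0]
goto(focus+.085*zv,q)
move_linear(focus+.025*zv,.06); sleep(.5)
s=get_state(); print(s["time"],s["tcp_pos"],focus+.025*zv,s["finger_gap"],R.from_quat(s["ee_rot"]).as_matrix()[:,2],zv)
for n in("scene","top"):
    c=read_camera(n); f=c["frame"].copy(); o=cut_out("black_vial",n)
    for x in o[:2]: print(n,x["confidence"],x["at"],x["mask"].sum(),"expect",proj(c,[focus,focus+.028*zv,focus+.056*zv]).round(0).tolist())
    for p in proj(c,[focus,focus+.056*zv,lens]): cv2.circle(f,tuple(int(round(v)) for v in p),0,(255,0,0),-1)
    u=proj(c,focus)[0].astype(int); f=f[max(u[1]-65,0):u[1]+85,max(u[0]-100,0):u[0]+100]
    cv2.imwrite(f"pics/{n}3.png",cv2.resize(f,None,fx=3.8,fy=3.8,interpolation=0)[:,:,::-1])
E
```

```text
11.5167 [0.53424366 0.09046259 0.24663285] [0.53425444 0.09046605 0.24661463] 0.01980348351973302 [ 0.37759801  0.18989492 -0.90628895] [-0.37755562 -0.18988932  0.90630779]
scene 0.85 [202.1, 175.7] 239 expect [[206.0, 184.0], [200.0, 174.0], [194.0, 163.0]]
scene 0.26 [237.3, 250.0] 1893 expect [[206.0, 184.0], [200.0, 174.0], [194.0, 163.0]]
top 0.62 [245.5, 264.9] 39 expect [[253.0, 258.0], [254.0, 263.0], [256.0, 269.0]]
```

View pics/scene3.png

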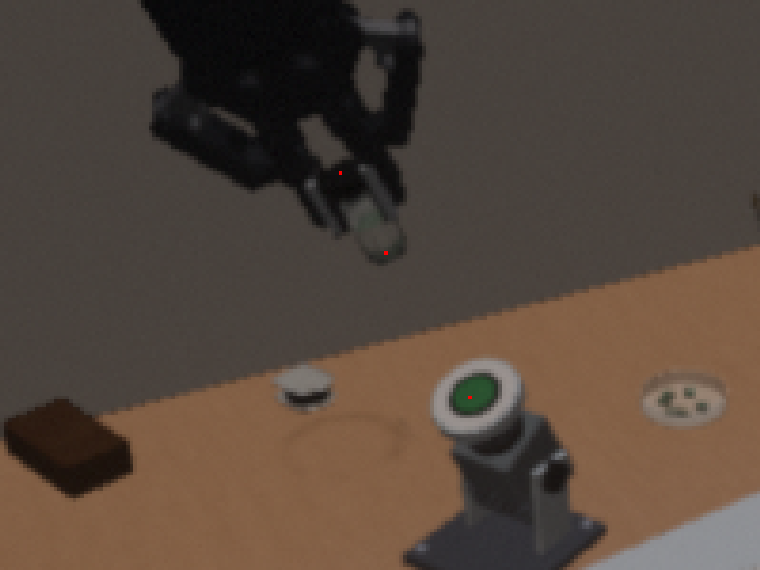

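View pics/top3.png

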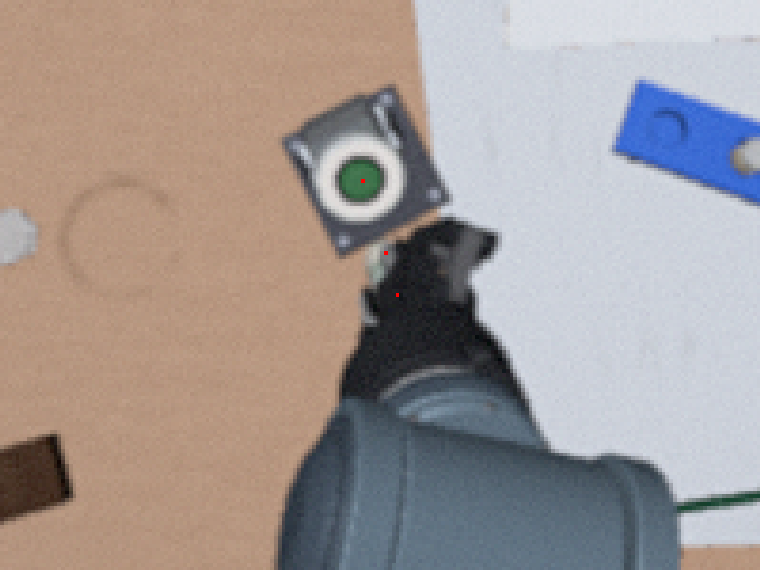

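Both views put the predicted foot point on the vial's foot (386,253 in the scene crop and 386,253 in the top crop). The tilt also matches the lens axis, so I'm handing it in.

```bash
python3 -c "
from rig import *
print(sign_off(),get_state()['finger_force'])"
```

```text
the job is handed in; nothing more can be done
the job is handed in; nothing more can be done
```

The job is handed in with the black-capped vial lifted clear of the rack and held still on the lens axis, its foot about 12 cm from the glass; the sign-off call gave no verdict, but both camera views showed the foot at the focus and the tilt correct just before.

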